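# Set a ratchet clamp to tighten and clamp a tube on the welding bench

### The arm

A 6-joint arm with a two-finger parallel gripper is mounted at the origin on the work surface. World frame = base frame: x ahead of the robot, y to its left, z up, the work surface at z = 0. Lengths are in m, angles in rad, forces in N, time in s.
With the tool pointing down it reaches from about 0.35 to 0.85 m from the base axis. Payload 8.1 kg.
Tool frame: the origin (TCP) lies midway between the tips of the shut fingers; the grasp point (between the pads) lies 19 mm behind it; z points along the fingers, y is the line along which they close (so a half turn about z gives the same grasp; the last joint's range is limited). The gripper opens to 93 mm and grips with 3 to 60 N. Pads are 15 mm wide; open, the fingers measure 128 mm over their backs; the gripper's body (75 mm by 188 mm) begins 65 mm behind the grasp point.
Start: joints at [1.14, 0.13, 1.488, -0, 1.523, -0.085], TCP at [0.203, 0.564, 0.219] pointing down, gripper open.
Joint ranges: [-2.96, 2.96], [-0.89, 2.26], [0.02, 2.5], [-1.34, 4.48], [0, 2.73], [-2.66, 2.66]. Speed limits (rad/s): [2.39, 2.39, 2.79, 3.14, 3.14, 3.14].

### API

Orientations are given as a 3x3 rotation matrix whose columns are the frame's x, y, z axes.
In Python, from plant import manip gives the robot as it stands.
- The arm moves only by the tool step_arm, never from a script. Its argument "moves" is a list that holds one entry, the list of rows, each a list of 4 numbers: the shift along the tool's x, y, z in cm, then the turn about the tool's z in rad. A call has 1 to 8 rows; each row is the pose to reach, as a shift and turn from the pose commanded when the call began, along the tool's axes at that moment; what a row does not reach only later rows make up. A row lasts 1/8 s, in which the tool goes at most 62.5 mm and 10.7 degrees, less where a joint would pass 70% of its speed; a pose out of reach is approached as far as the arm can. A call with a gripper value outside its range is refused whole. "hand" is the closure, from -1 (fully open) to 1 (shut), so that 0 is half open, set as the call begins (left out, the last holds). The fingers move at their own pace and stop on an object; the grip force is fixed at half the most. Time passes only in rows, so rows that repeat a pose let the fingers close. It gives the time, the measured TCP pose, the force, the opening and the grip force at its end, in the units of the state.
- manip.state(): the state, without advancing time (a new reading comes with each control period).
- manip.get_image(name): name is "scene" or "top"; returns a dict with "image" (420x560x3 uint8, red, green, blue), "fx", "fy", "cx", "cy" (pixels), "extrinsics" (4x4, takes a point from world to camera coordinates). Camera axes: x right, y up, looking along -z (the intrinsics and any distortion apply to the point x, -y, -z); pixel columns grow to the right and rows downward; lengths in m; the calibration is good to about 2 mm. A picture is of the moment at which its call begins. There is no depth.
- manip.sign_off(): hands the job in; it is judged then, once.
The state is a dict: "time_s": time; "joints": joint angles; "joint_velocities": joint speeds; "effort": joint torques, N m; "eef_pos": TCP position; "orientation": TCP orientation; "wrist_force": force on the tool from outside, world axes, zero at the start; "wrist_torque": the same for the moment, N m; "finger_gap": finger opening in m; "finger_force": force on a finger pad.
Only numpy, scipy, OpenCV 4.12 (cv2) and the standard library are available. Lean on these libraries where they do the work, as an engineer would, in place of code of your own. Each camera call takes 0.05 s, during which the arm holds its last target. There are 200 camera calls.

### The job

The square tube must be held firmly against the dark stop block before it is welded, but the ratchet clamp's direction lever is still set to loosen. Flip the orange-tabbed lever over to tighten, swing the red-knobbed handle well back (anticlockwise, most of the way to its stop) to feel that it free-wheels and the jaw does not back off, then work the handle to close the jaw until the tube is pinched against the stop and turning takes about half as much force again as while the jaw was just running up. Do not crank it past that, leave the things around the clamp alone, and let go.

Things in the scene. Friction and masses are not known exactly. Their poses are not given: they have to be found in the camera images.
- spindle_axis (a point): Point on the clamp's vertical spindle axis at the top of the round steel ratchet head (86 mm diameter, with a 40 mm wide neck towards the knob; top 72 mm above the bench). Its frame is that of the fixed blue clamp: -y is the way the jaw closes, towards tube and stop; z up. Blue base plate 130 x 140 x 12 mm.
- handle (a joint): Handle's angle about the spindle axis, rad, growing CLOCKWISE from above; stops at -0.7 and 0.7; at 0 it points along the clamp frame's +y. Free-wheeling over the clicks costs 1 to 4 N at the knob. A tooth is 0.39 rad: a stroke can lose up to that before it bites. Driving while the jaw runs free takes about 8.5 N at the knob (4.5 to 6.5 N left when held still). The spindle stays put by friction.
- knob_centre (a point): Centre (95 mm above the bench) of the red upright round knob, 24 mm diameter, 66 to 124 mm above the bench, fixed on the handle's end, 130 mm from the spindle axis. From its foot an 18 mm wide steel bar, 54 to 66 mm above the bench, runs to the head.
- lever (a joint): Direction lever's angle, rad, growing clockwise from above: -0.5 to -0.2 = loosen (drives anticlockwise), 0.2 to 0.5 = tighten (drives clockwise). An over-centre spring snaps it to either side and takes up to 3 N at the tab; stops at -0.5, 0.5. It rides on the handle: pivot on the handle's line, 64 mm from the spindle axis towards the knob; it points back to the head's centre.
- lever_tab (a point): Centre of the lever's upright orange tab: 10 mm along the lever, 8 mm across, 26 mm tall (79 to 105 mm above the bench, this point at 92), 45 mm from the lever's pivot, on top of the head. Frame: x along the lever from tab to pivot, z up; pushing the tab across to its own +y sets tighten (43 mm of travel, stop to stop).
- pad_face (a point): Centre of the face of the copper-coloured spring pad on the jaw (66 mm wide, 40 mm tall), which closes towards the tube 10 mm per rad of spindle turn. Behind the pad is a spring of 10 N per mm with 12 mm of travel: each 10 N of pad force adds about 0.8 N at the knob while driving.
- pad: The same spring pad of the jaw, as a body (its origin lies on the bench at the spindle axis when the jaw is as built, and slides along with the pad).
- work: Loose piece of square steel tube to be clamped, 80 x 45 x 45 mm, 0.5 kg, lying on the bench between pad and stop with its 80 mm across the clamp (its x). Origin at the centre of its underside.
- stop: Dark steel stop block bolted to the bench, 110 mm wide and 50 mm tall; its origin lies on the bench at the middle of the face that the tube is pressed against, which looks to its own +y.
- magnet: Bystander: red triangular welding magnet, about 90 x 90 x 18 mm, loose on the bench beyond the clamp. Origin at its underside.
- tin: Bystander: upright tin, 64 mm diameter, 75 mm tall, with a yellow label. Origin at the centre of its underside.
- hammer: Bystander: hammer 240 mm long lying on the bench. Origin at its underside.
- offcut: Bystander: flat steel offcut 100 x 60 x 8 mm lying on the bench. Origin at the centre of its underside.
Mind the look-alikes: they are no part of the job. Leave any purple look-alike of the work alone.

How it is judged:
By the outcome, as a careful person would: the job done as asked, in the order asked, and still so for the second after the job is handed in, with the robot touching nothing.
It also fails if it takes over 72 s, if anything falls off the work surface, if the arm or the gripper's body presses on something with over 40 N, if the wrist force passes 120 N, or if a joint passes its speed limit or range.

## Working session

There is one attempt and no reset: what is moved stays moved. The work goes in short steps, Python scripts to look and compute and a tool call to move; the robot and the scene stay as the last step left them, time stands still between calls to the robot, and variables do not carry over. Pictures are saved under pics/ and viewed, at most 12 in all, crops included, and the job is handed in when it is done.

Besides the shell and the picture viewer there is one more tool, called after "Request:" by a JSON object that holds its "fn" and its "kwargs", one argument or row to a line. step_arm: Moves the arm, as the interface text tells. Its arguments: {"type":"object","properties":{"moves":{"type":"array"},"hand":{"type":"number"}},"required":["moves"]}

```bash
ls; mkdir -p pics
cat > h.py <<'E'
import numpy as np,cv2
from plant import manip
def snap(n,f):
    d=manip.get_image(n); cv2.imwrite('pics/'+f+'.png',d['image'][:,:,::-1]); np.savez('pics/'+f+'.npz',**{k:np.array(v) for k,v in d.items()}); return d
def ray(f,u,v,z):
    d=np.load('pics/'+f+'.npz'); E=d['extrinsics']; 
    c=np.array([(u-d['cx'])/d['fx'],-(v-d['cy'])/d['fy'],-1.]); R=E[:3,:3]; o=-R.T@E[:3,3]; w=R.T@c
    return o+w*(z-o[2])/w[2]
def proj(f,p):
    d=np.load('pics/'+f+'.npz'); E=d['extrinsics']; c=E[:3,:3]@np.array(p)+E[:3,3]
    return [float(d['cx']+d['fx']*c[0]/-c[2]),float(d['cy']-d['fy']*c[1]/-c[2])]
E
python3 - <<'E'
from h import *
d=snap('top','t0');s=snap('scene','s0')
print(d.keys(),d['fx'],d['extrinsics'],s['extrinsics']);print(manip.state())
E
```

```text
pics
dict_keys(['image', 'fx', 'fy', 'cx', 'cy', 'extrinsics']) 394.5782512471609 [[ 0.02308625 -0.99966751  0.0114847  -0.01302939]
 [ 0.98126051  0.02485634  0.19107585 -0.55601594]
 [-0.19129778  0.00685826  0.98150809 -0.95089998]
 [ 0.          0.          0.          1.        ]] [[ 0.75117804  0.65994099 -0.01447243 -0.39548635]
 [-0.56406757  0.65312956  0.50522228  0.27524825]
 [ 0.34286927 -0.37134845  0.86286789 -1.26724473]
 [ 0.          0.          0.          1.        ]]
{'time_s': 0.1, 'joints': array([ 1.13960670e+00,  1.31088461e-01,  1.48916145e+00,  1.31935530e-05,
        1.52301511e+00, -8.54309950e-02]), 'joint_velocities': array([-7.53830021e-05, -2.30380475e-03, -1.95178762e-03, -1.08726973e-03,
        6.11867081e-04, -7.72588166e-04]), 'effort': array([ 9.71113986e-04, -5.61346328e+01, -4.93089795e+01,  7.70060043e-02,
        2.92717782e-02,  1.95638727e-06]), 'eef_pos': array([0.20312172, 0.56402384, 0.21769558]), 'orientation': array([[-9.40818341e-01,  3.38910524e-01, -7.10939366e-04],
       [ 3.38911233e-01,  9.40817137e-01, -1.51378209e-03],
       [ 1.55827257e-04, -1.66513930e-03, -9.99998602e-01]]), 'wrist_force': array([-0.32841979, -0.09974122,  0.43044154]), 'wrist_torque': array([ 0.02593073, -0.00900686, -0.03967395]), 'finger_force': 0.0, 'finger_gap': 0.09347362394652818}
```

View pics/t0.png

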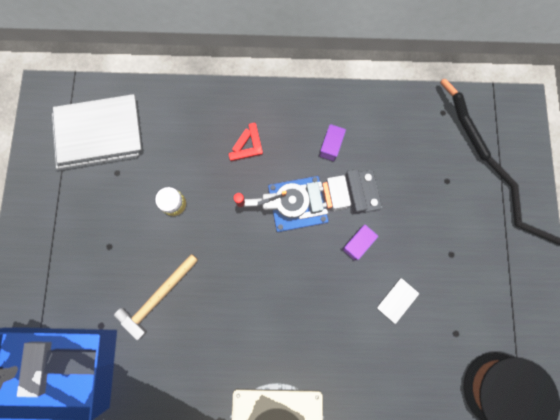

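View pics/s0.png

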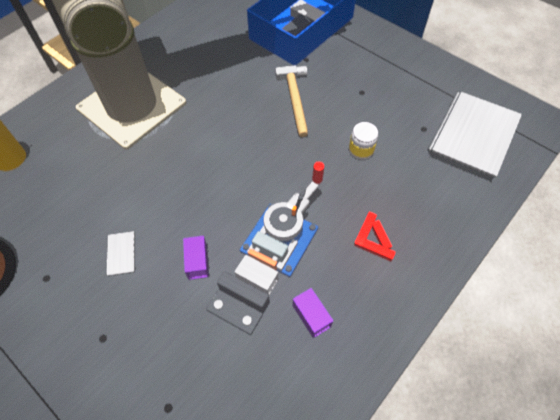

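The top view shows the clamp head near (291,199), the red knob near (239,199), the tube at (339,193) and the stop at (364,191). In the scene view the head is near (283,220) and the knob near (318,172). Next I'll look at enlarged crops.

Run:
```python
import cv2,numpy as np
a=cv2.imread('pics/t0.png')[165:245,225:390]; b=cv2.imread('pics/s0.png')[150:340,200:340]
cv2.imwrite('pics/c1.png',cv2.resize(a,None,fx=4.8,fy=4.8,interpolation=cv2.INTER_CUBIC))
cv2.imwrite('pics/c2.png',cv2.resize(b[:130],None,fx=4.5,fy=4.5,interpolation=cv2.INTER_CUBIC))
```

```text
(no output)
```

View pics/c1.png

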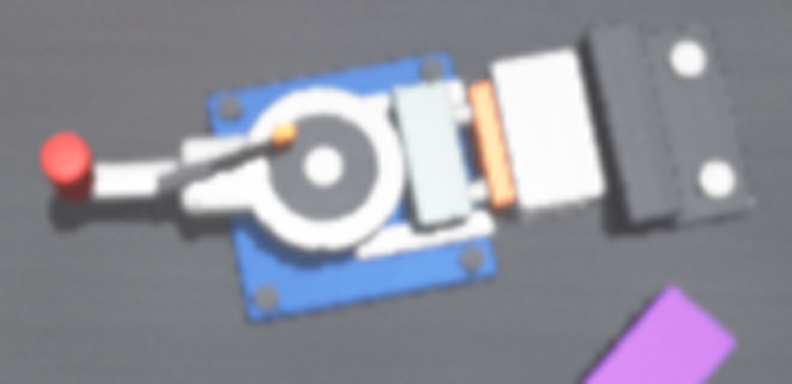

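View pics/c2.png

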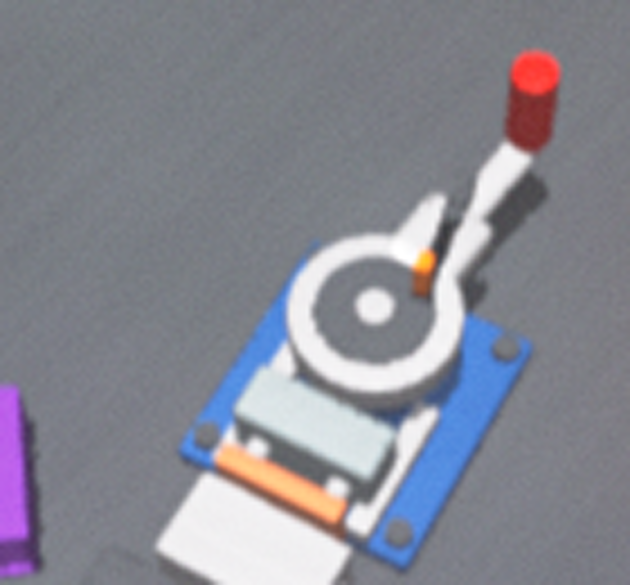

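The first crop shows the spindle at (323,166), knob top at (65,155), tab top at (285,130), and base plate corners at (210,98), (447,55), (495,275) and (252,320). The pad is nearly touching the tube, and there is a small gap from the tube to the stop. In the second crop the knob top is at (535,72), the tab at (426,258) and the spindle at (375,307).

Run:
```python
from h import *
T=lambda u,v,z:ray('t0',u/4.8+225,v/4.8+165,z)
S=lambda u,v,z:ray('s0',u/4.5+200,v/4.5+150,z)
c=[T(*p,.012) for p in [(210,98),(447,55),(495,275),(252,320)]]
print('plate',np.round(c,4),[np.linalg.norm(c[i]-c[i-1]) for i in range(4)])
cc=[S(*p,.012) for p in [(530,348),(405,567),(182,455)]];print('plateS',np.round(cc,4))
m=(c[2]+c[1]-c[0]-c[3]);print('closing dir deg',np.degrees(np.arctan2(m[1],m[0])), 'centre',np.mean(c,0))
for n,a in [('spT',T(323,166,.073)),('spS',S(375,307,.073)),('knT',T(65,155,.124)),('knS',S(535,72,.124)),('tabT',T(285,130,.105)),('tabS',S(426,256,.105)),
 ('stopTopL',T(590,30,.05)),('stopTopR',T(632,222,.05)),('tube',T(492,63,.045)),('tube',T(575,48,.045)),('tube',T(605,192,.045)),('tube',T(520,208,.045)),('padtop',T(480,85,.045)),('pad',T(505,205,.045))]: print(n,np.round(a,4))
sp=(T(323,166,.073)+S(375,307,.073))/2;kn=(T(65,155,.124)+S(535,72,.124))/2;tb=(T(285,130,.105)+S(426,256,.105))/2
print(sp,kn,np.linalg.norm((kn-sp)[:2]),np.degrees(np.arctan2(*(kn-sp)[1::-1])))
u=(kn-sp)[:2];u/=np.linalg.norm(u);pv=sp[:2]+.064*u;l=tb[:2]-pv;print('pivot',pv,'lev len',np.linalg.norm(l),'lever ang cw',np.degrees(np.arctan2(-( -u[0]*l[1]+u[1]*l[0]),-u@l)))
```

```text
plate [[ 0.6221  0.0361  0.012 ]
 [ 0.6504 -0.0963  0.012 ]
 [ 0.526  -0.1234  0.012 ]
 [ 0.4979  0.0095  0.012 ]] [np.float64(0.12699716573580605), np.float64(0.1353478495410413), np.float64(0.12726407227910105), np.float64(0.1357899098681961)]
plateS [[ 0.6252  0.0345  0.012 ]
 [ 0.6541 -0.0975  0.012 ]
 [ 0.5324 -0.1249  0.012 ]]
closing dir deg -77.97585816309535 centre [ 0.57409693 -0.04352294  0.012     ]
spT [ 0.5717 -0.0257  0.073 ]
spS [ 0.572  -0.0244  0.073 ]
knT [0.5631 0.1037 0.124 ]
knS [0.564  0.1034 0.124 ]
tabT [ 0.583 -0.005  0.105]
tabS [ 0.5837 -0.0014  0.105 ]
stopTopL [ 0.6559 -0.1701  0.05  ]
stopTopR [ 0.5504 -0.1915  0.05  ]
tube [ 0.6373 -0.1175  0.045 ]
tube [ 0.647  -0.1627  0.045 ]
tube [ 0.5674 -0.1782  0.045 ]
tube [ 0.5575 -0.1325  0.045 ]
padtop [ 0.6248 -0.111   0.045 ]
pad [ 0.5589 -0.1245  0.045 ]
[ 0.57184778 -0.0250545   0.073     ] [0.56354594 0.10354648 0.124     ] 0.1288686667356184 93.69360702064836
pivot [0.56772484 0.03881256] lev len 0.04480537870842869 lever ang cw -16.738190259829256
```

Request:
{"fn": "step_arm", "kwargs": {
  "moves": [
    [[-58,-39.5,0,1.22],[-58,-39.5,0,1.22],[-58,-39.5,0,1.22],[-58,-39.5,0,1.22],[-58,-39.5,0,1.22],[-58,-39.5,0,1.22],[-58,-39.5,0,1.22],[-58,-39.5,0,1.22]]
  ],
  "hand": 1
}}

```text
time_s: 1.1
eef_pos: [0.4975, 0.1578, 0.2184]
orientation: [[-0.004, 1.0, -0.0], [1.0, 0.004, 0.0], [0.0, -0.0, -1.0]]
wrist_force: [0.3, 0.5, -0.5]
finger_gap: 0.0174
finger_force: 0.0
```

Request:
{"fn": "step_arm", "kwargs": {
  "moves": [
    [[-8,6,0,0],[-15,11,0,0],[-15,11,0,0],[-15,11,7,0],[-15,11,7,0],[-15,11,7,0]]
  ]
}}

```text
time_s: 1.85
eef_pos: [0.6066, 0.0108, 0.1485]
orientation: [[-0.006, 1.0, -0.002], [1.0, 0.006, 0.0], [0.0, -0.002, -1.0]]
wrist_force: [-0.3, 0.2, 0.4]
finger_gap: 0.0001
finger_force: 0.0
```

Request:
{"fn": "step_arm", "kwargs": {
  "moves": [
    [[-1.5,0.9,0,0],[-1.5,0.9,2,0],[-1.5,0.9,4.5,0],[-1.5,0.9,6.2,0],[-1.5,0.9,6.2,0],[-1.5,0.9,6.2,0]]
  ]
}}

```text
time_s: 2.6
eef_pos: [0.6171, -0.0047, 0.0874]
orientation: [[-0.005, 1.0, 0.001], [1.0, 0.005, -0.0], [-0.0, 0.001, -1.0]]
wrist_force: [0.2, 0.2, -0.4]
finger_gap: 0.0001
finger_force: 0.0
```

Run:
```python
from h import *
t=snap('top','t1');s=snap('scene','s1')
a=t['image'][165:245,225:325,::-1];b=s['image'][150:250,240:340,::-1]
cv2.imwrite('pics/c3.png',np.hstack([cv2.resize(a,(400,320),interpolation=2),cv2.resize(b[:80],(400,320),interpolation=2)]))
```

```text
(no output)
```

View pics/c3.png

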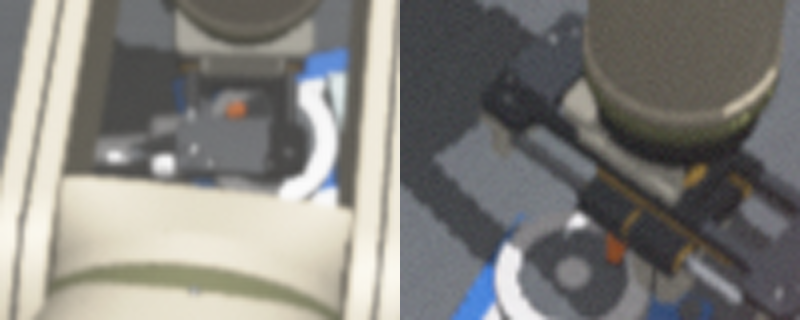

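The left half is the top view: the arm mostly hides the clamp, with the orange tab still visible at (236,108). In the right half the tab is at (615,247), beside the fingers and on the correct side. Now I'll push it towards -x.

Request:
{"fn": "step_arm", "kwargs": {
  "moves": [
    [[0,-0.6,0,0],[0,-1.2,0,0],[0,-1.7,0,0],[0,-2.2,0,0],[0,-2.7,0,0],[0,-3.2,0,0],[0,-3.7,0,0],[0,-3.8,0,0]]
  ]
}}

```text
time_s: 3.7
eef_pos: [0.5782, -0.0049, 0.0866]
orientation: [[-0.005, 1.0, -0.0], [1.0, 0.005, 0.0], [0.0, -0.0, -1.0]]
wrist_force: [0.2, 0.1, -0.6]
finger_gap: 0.0004
finger_force: 0.0
```

Run:
```python
from h import *
print(manip.state()['wrist_force'])
```

```text
[ 0.20893257  0.08343473 -0.62569228]
```

Request:
{"fn": "step_arm", "kwargs": {
  "moves": [
    [[0,0.6,0,0],[0,0.6,-4,0],[0,0.6,-9,0],[6,-1,-9,-0.06],[10.8,-1.5,-9,-0.06],[10.8,-1.5,-9,-0.06],[10.8,-1.5,-9,-0.06]]
  ],
  "hand": 0.2
}}

```text
time_s: 4.58
eef_pos: [0.5634, 0.1028, 0.1766]
orientation: [[-0.066, 0.998, 0.0], [0.998, 0.066, -0.001], [-0.001, 0.0, -1.0]]
wrist_force: [-0.1, 0.7, -0.4]
finger_gap: 0.037
finger_force: 0.0
```

Run:
```python
from h import *
t=snap('top','t2');s=snap('scene','s2')
a=t['image'][165:245,225:325,::-1];b=s['image'][150:250,240:340,::-1]
cv2.imwrite('pics/c4.png',np.hstack([cv2.resize(a,(400,320),interpolation=2),cv2.resize(b,(400,400),interpolation=2)[:320]]))
```

```text
(no output)
```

View pics/c4.png

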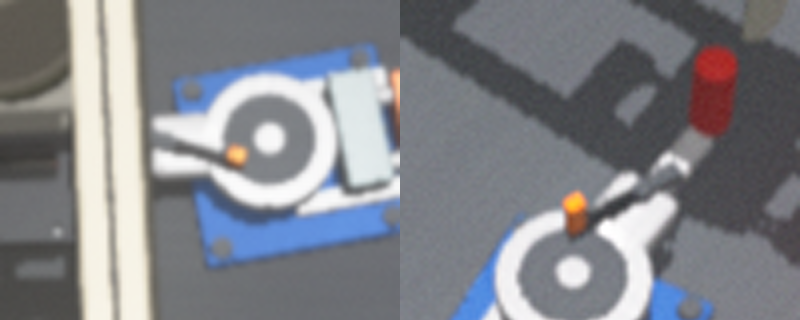

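The lever has flipped: the tab is now at (236,155) in the top view and (575,210) in the scene view, on the tighten side. The knob hasn't moved (716,65). Next I'll lower the fingers to cage it.

Request:
{"fn": "step_arm", "kwargs": {
  "moves": [
    [[0,0,4,0],[0,0,7,0],[0,0,9.8,0],[0,0,9.8,0]]
  ]
}}

```text
time_s: 5.18
eef_pos: [0.561, 0.1016, 0.0759]
orientation: [[-0.063, 0.998, -0.005], [0.998, 0.063, -0.001], [-0.0, -0.005, -1.0]]
wrist_force: [-0.8, -0.2, 0.3]
finger_gap: 0.0373
finger_force: 0.0
```

```bash
cat > arc.py <<'E'
# usage: arc.py target handle angles ; side offset (m, finger leads centre) -> rows from current pose
import sys
from h import *
s=manip.state();R=s['orientation'];p=s['eef_pos']
sp=np.array([.572,-.0252]);off=float(sys.argv[1])
ya0=np.arctan2(R[1,1],R[0,1])
w=s['wrist_force'];u=p[:2]-sp;r=np.linalg.norm(u);th=np.arctan2(u[1],u[0]);print('th',np.radians(102)-th,'r',r,'Ft cw',w[:2]@[np.sin(th),-np.cos(th)],'Fr',w[:2]@u/r)
for h in map(float,sys.argv[2:]):
    th=np.radians(102)-h; c=sp+.13*np.array([np.cos(th),np.sin(th)])+off*np.array([np.sin(th),-np.cos(th)])
    d=R.T@np.r_[c-p[:2],.078-p[2]]
    print(h,np.round(d[0]*100,2),np.round(d[1]*100,2),np.round(d[2]*100,2),'turn',round(ya0-(th-np.pi/2),3))
E
python3 arc.py -0.006 0.1 0 -.1 -.2 -.3 -.4 -.5 -.55 -.6
```

```text
th 0.12295835671995192 r 0.12725742793477898 Ft cw -0.7782567837989495 Fr -0.14542658284456123
0.1 0.24 -0.91 -0.21 turn -0.046
0.0 0.05 -2.19 -0.2 turn -0.146
-0.1 -0.26 -3.46 -0.2 turn -0.246
-0.2 -0.7 -4.68 -0.19 turn -0.346
-0.3 -1.25 -5.86 -0.18 turn -0.446
-0.4 -1.93 -6.97 -0.18 turn -0.546
-0.5 -2.7 -8.01 -0.17 turn -0.646
-0.55 -3.13 -8.5 -0.17 turn -0.696
-0.6 -3.58 -8.97 -0.16 turn -0.746
```

Request:
{"fn": "step_arm", "kwargs": {
  "moves": [
    [[0.2,-0.9,-0.2,-0.05],[0.05,-2.2,-0.2,-0.15],[-0.25,-3.4,-0.2,-0.25],[-0.7,-4.7,-0.2,-0.35],[-1.25,-5.85,-0.2,-0.45],[-1.9,-7,-0.2,-0.55],[-2.7,-8,-0.2,-0.65],[-3.5,-8.9,-0.2,-0.74]]
  ]
}}

```text
time_s: 6.18
eef_pos: [0.4777, 0.0617, 0.0828]
orientation: [[-0.722, 0.691, 0.003], [0.691, 0.722, 0.0], [-0.002, 0.002, -1.0]]
wrist_force: [0.1, 0.3, 0.1]
finger_gap: 0.0374
finger_force: 0.5
```

```bash
python3 arc.py -0.006 -.6 -.63
python3 - <<'E'
from h import *
t=snap('top','t3');s=snap('scene','s3')
a=t['image'][165:245,225:355,::-1];b=s['image'][130:270,225:365,::-1]
cv2.imwrite('pics/c5.png',np.hstack([cv2.resize(a,(520,320),interpolation=2),cv2.resize(b,(280,280),interpolation=2)[:320] if 0 else cv2.resize(b,(280,320))]))
E
```

```text
th -0.617245261754986 r 0.12824180111618005 Ft cw 0.23857031958036065 Fr 0.14396080102075495
-0.6 0.18 -0.38 0.47 turn -0.002
-0.63 0.15 -0.77 0.47 turn -0.032
```

View pics/c5.png

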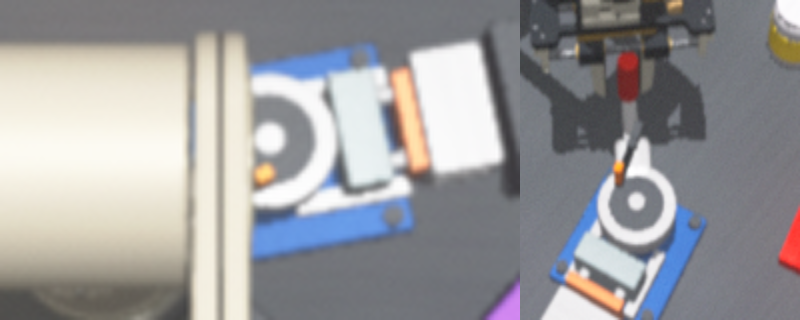

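The handle has swung back: knob top at (628,56) in the right half. The pad at (410,120) still stands right by the tube, so the jaw did not back off.

```bash
python3 - <<'E'
from h import *
k=ray('s3',279,154.5,.124);d=k[:2]-[.572,-.0252];print(k,np.linalg.norm(d),np.radians(102)-np.arctan2(d[1],d[0]))
E
python3 arc.py 0.0065 -.6 -.55 -.5 -.45 -.4 -.35 -.3 -.25 -.2
```

```text
[0.47759863 0.07011412 0.124     ] 0.13415066391187688 -0.5711475331260865
th -0.621892562082371 r 0.12828902359428618 Ft cw 0.4481594933009921 Fr 0.3222565663164141
-0.6 0.18 0.93 0.44 turn -0.005
-0.55 0.13 1.58 0.44 turn 0.045
-0.5 0.06 2.22 0.44 turn 0.095
-0.45 -0.05 2.87 0.44 turn 0.145
-0.4 -0.2 3.5 0.44 turn 0.195
-0.35 -0.37 4.13 0.44 turn 0.245
-0.3 -0.58 4.75 0.44 turn 0.295
-0.25 -0.81 5.35 0.44 turn 0.345
-0.2 -1.08 5.95 0.45 turn 0.395
```

Request:
{"fn": "step_arm", "kwargs": {
  "moves": [
    [[0.15,-0.5,0.2,-0.03],[0.15,-0.8,0.4,-0.05],[0.15,-0.8,0.4,-0.05]]
  ]
}}

```text
time_s: 6.65
eef_pos: [0.4697, 0.0575, 0.0765]
orientation: [[-0.754, 0.656, -0.0], [0.656, 0.754, -0.0], [0.0, -0.0, -1.0]]
wrist_force: [-0.4, 0.4, -0.6]
finger_gap: 0.0368
finger_force: 0.2
```

```bash
python3 arc.py 0.0065 -.6 -.5 -.4 -.3 -.2 -.1 0 .1
```

```text
th -0.6813768838703458 r 0.1315236959286321 Ft cw 0.04582274227932678 Fr 0.5950885287314069
-0.6 -0.19 1.71 -0.15 turn 0.045
-0.5 -0.37 3.0 -0.15 turn 0.145
-0.4 -0.69 4.26 -0.15 turn 0.245
-0.3 -1.13 5.49 -0.15 turn 0.345
-0.2 -1.69 6.66 -0.15 turn 0.445
-0.1 -2.37 7.77 -0.15 turn 0.545
0.0 -3.15 8.81 -0.15 turn 0.645
0.1 -4.03 9.77 -0.15 turn 0.745
```

Request:
{"fn": "step_arm", "kwargs": {
  "moves": [
    [[-0.2,0.8,-0.1,0],[-0.2,1.7,-0.1,0.04],[-0.25,2.35,-0.1,0.1],[-0.35,3,-0.1,0.15],[-0.5,3.65,-0.1,0.2],[-0.7,4.25,-0.1,0.25],[-0.9,4.9,-0.1,0.3],[-1.15,5.5,-0.1,0.35]]
  ]
}}

```text
time_s: 7.65
eef_pos: [0.5136, 0.0912, 0.0772]
orientation: [[-0.482, 0.876, -0.004], [0.876, 0.482, -0.001], [0.001, -0.004, -1.0]]
wrist_force: [-7.8, -4.6, 6.7]
finger_gap: 0.0373
finger_force: 4.3
```

```bash
python3 arc.py 0.0065 -.3 -.25 -.2 -.15 -.1 -.05 0 .05 .1
```

```text
th -0.25564599572244284 r 0.13027922152999 Ft cw -9.035411502168321 Fr -0.6120210295900034
-0.3 -0.01 0.07 -0.08 turn -0.006
-0.25 -0.06 0.72 -0.08 turn 0.044
-0.2 -0.14 1.37 -0.08 turn 0.094
-0.15 -0.25 2.01 -0.09 turn 0.144
-0.1 -0.39 2.64 -0.09 turn 0.194
-0.05 -0.56 3.27 -0.09 turn 0.244
0.0 -0.76 3.89 -0.09 turn 0.294
0.05 -1.0 4.5 -0.1 turn 0.344
0.1 -1.26 5.09 -0.1 turn 0.394
```

Request:
{"fn": "step_arm", "kwargs": {
  "moves": [
    [[-0.05,0.7,-0.1,0.045],[-0.15,1.35,-0.1,0.095],[-0.25,2,-0.1,0.145],[-0.4,2.65,-0.1,0.195],[-0.55,3.25,-0.1,0.245],[-0.75,3.9,-0.1,0.295],[-1,4.5,-0.1,0.345],[-1.25,5.1,-0.1,0.395]]
  ]
}}

```text
time_s: 8.65
eef_pos: [0.5634, 0.1051, 0.0773]
orientation: [[-0.108, 0.994, -0.006], [0.994, 0.108, -0.001], [-0.001, -0.006, -1.0]]
wrist_force: [-9.2, -3.9, 3.8]
finger_gap: 0.0378
finger_force: 4.3
```

```bash
python3 arc.py 0.0065 .1 .15 .2 .25 .3 .35 .4 .45 .5 .55 .6 .65
```

```text
th 0.1437845147504817 r 0.13054682184749056 Ft cw -9.470958824134884 Fr -3.3167796875200946
0.1 -0.04 0.08 -0.07 turn -0.001
0.15 -0.09 0.73 -0.08 turn 0.049
0.2 -0.17 1.37 -0.08 turn 0.099
0.25 -0.28 2.01 -0.09 turn 0.149
0.3 -0.43 2.65 -0.09 turn 0.199
0.35 -0.6 3.27 -0.09 turn 0.249
0.4 -0.81 3.89 -0.1 turn 0.299
0.45 -1.05 4.5 -0.1 turn 0.349
0.5 -1.32 5.09 -0.1 turn 0.399
0.55 -1.61 5.67 -0.11 turn 0.449
0.6 -1.94 6.23 -0.11 turn 0.499
0.65 -2.29 6.78 -0.11 turn 0.549
```

Request:
{"fn": "step_arm", "kwargs": {
  "moves": [
    [[-0.05,0.7,-0.1,0.05],[-0.15,1.35,-0.1,0.1],[-0.25,2,-0.1,0.15],[-0.4,2.65,-0.1,0.2],[-0.6,3.25,-0.1,0.25],[-0.8,3.9,-0.1,0.3],[-1.05,4.5,-0.1,0.35],[-1.3,5.1,-0.1,0.4]]
  ]
}}

```text
time_s: 9.65
eef_pos: [0.6147, 0.0982, 0.0773]
orientation: [[0.287, 0.958, -0.007], [0.958, -0.287, -0.001], [-0.003, -0.007, -1.0]]
wrist_force: [-10.3, -1.4, 0.3]
finger_gap: 0.0374
finger_force: 4.3
```

```bash
python3 arc.py 0.0065 .5 .55 .6 .65
python3 - <<'E'
from h import *
t=snap('top','t4')
a=t['image'][165:245,270:390,::-1]
cv2.imwrite('pics/c6.png',cv2.resize(a,None,fx=5,fy=5,interpolation=2))
E
```

```text
th 0.5426130488987349 r 0.13061992431913938 Ft cw -9.25350943809796 Fr -4.709086439420823
0.5 -0.05 0.09 -0.07 turn -0.001
0.55 -0.1 0.74 -0.08 turn 0.049
0.6 -0.18 1.39 -0.08 turn 0.099
0.65 -0.29 2.03 -0.09 turn 0.149
```

View pics/c6.png

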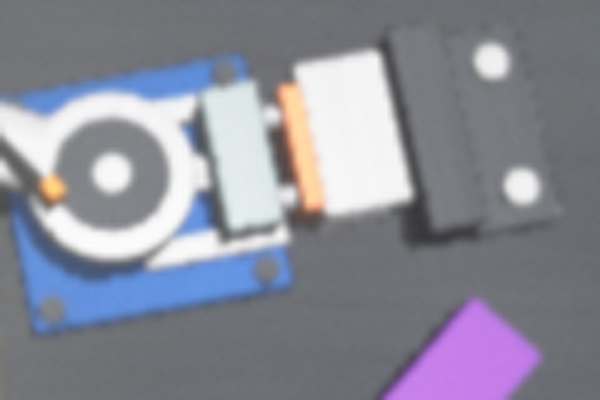

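The top crop shows the tube's far edge at (412,200) and the stop face near (425,200), so a few mm are still open. The pad is now against the tube. I'll finish this stroke.

Request:
{"fn": "step_arm", "kwargs": {
  "moves": [
    [[-0.1,0.7,-0.1,0.05],[-0.2,1.4,-0.1,0.1],[-0.2,1.6,-0.1,0.12]]
  ]
}}

```text
time_s: 10.07
eef_pos: [0.6293, 0.0922, 0.0775]
orientation: [[0.399, 0.917, -0.008], [0.917, -0.399, 0.0], [-0.003, -0.007, -1.0]]
wrist_force: [-8.4, 0.9, -3.9]
finger_gap: 0.0372
finger_force: 4.3
```

```bash
python3 arc.py -0.0055 .6 .5 .4 .3 .2 .1 0 -.1
```

```text
th 0.6633020009604791 r 0.13057814061292933 Ft cw -7.961426693965946 Fr -2.904080522806911
0.6 -0.06 -1.38 -0.04 turn -0.02
0.5 -0.21 -2.67 -0.03 turn -0.12
0.4 -0.48 -3.94 -0.02 turn -0.22
0.3 -0.88 -5.18 -0.01 turn -0.32
0.2 -1.4 -6.37 -0.0 turn -0.42
0.1 -2.04 -7.5 0.01 turn -0.52
0.0 -2.79 -8.57 0.02 turn -0.62
-0.1 -3.64 -9.55 0.03 turn -0.72
```

Still running free. Swing back.

Request:
{"fn": "step_arm", "kwargs": {
  "moves": [
    [[-0.05,-1.4,0,-0.02],[-0.2,-2.7,0,-0.12],[-0.5,-3.95,0,-0.22],[-0.9,-5.2,0,-0.32],[-1.4,-6.35,0,-0.42],[-2.05,-7.5,0,-0.52],[-2.8,-8.55,0,-0.62],[-3.65,-9.55,0,-0.72]]
  ]
}}

```text
time_s: 11.08
eef_pos: [0.5303, 0.0968, 0.0814]
orientation: [[-0.31, 0.951, 0.002], [0.951, 0.31, 0.001], [-0.0, 0.002, -1.0]]
wrist_force: [1.6, 1.1, -0.6]
finger_gap: 0.0371
finger_force: 0.7
```

```bash
python3 arc.py -0.0055 -.1 -.2 -.3 -.4 -.5 -.58 -.63
```

```text
th -0.12025493002834442 r 0.12890895008422668 Ft cw 1.8527590017095097 Fr 0.5645622951914879
-0.1 0.11 -0.29 0.33 turn 0.005
-0.2 0.0 -1.58 0.33 turn -0.095
-0.3 -0.24 -2.86 0.33 turn -0.195
-0.4 -0.61 -4.11 0.33 turn -0.295
-0.5 -1.1 -5.31 0.32 turn -0.395
-0.58 -1.58 -6.24 0.32 turn -0.475
-0.63 -1.91 -6.8 0.32 turn -0.525
```

Request:
{"fn": "step_arm", "kwargs": {
  "moves": [
    [[0,-1.6,0.3,-0.1],[-0.25,-2.85,0.3,-0.2],[-0.6,-4.1,0.3,-0.3],[-1.1,-5.3,0.3,-0.4],[-1.6,-6.25,0.3,-0.48],[-1.9,-6.7,0.3,-0.52],[-1.9,-6.7,0.3,-0.52]]
  ]
}}

```text
time_s: 11.95
eef_pos: [0.4723, 0.0577, 0.0781]
orientation: [[-0.738, 0.675, 0.002], [0.675, 0.738, -0.0], [-0.001, 0.001, -1.0]]
wrist_force: [0.4, -0.0, -0.2]
finger_gap: 0.0376
finger_force: 0.0
```

```bash
python3 arc.py 0.0065 -.6 -.55 -.5 -.45 -.4 -.35 -.3 -.25
```

```text
th -0.6681288737249143 r 0.12967804933754634 Ft cw 0.255788572351974 Fr -0.315907712270154
-0.6 0.03 1.53 0.01 turn 0.021
-0.55 -0.03 2.18 0.01 turn 0.071
-0.5 -0.13 2.83 0.01 turn 0.121
-0.45 -0.25 3.46 0.02 turn 0.171
-0.4 -0.41 4.09 0.02 turn 0.221
-0.35 -0.6 4.72 0.02 turn 0.271
-0.3 -0.82 5.33 0.02 turn 0.321
-0.25 -1.07 5.93 0.02 turn 0.371
```

Request:
{"fn": "step_arm", "kwargs": {
  "moves": [
    [[0,1.5,0,0.02],[0,2.2,0,0.07],[-0.1,2.85,0,0.12],[-0.25,3.45,0,0.17],[-0.4,4.1,0,0.22],[-0.6,4.7,0,0.27],[-0.8,5.35,0,0.32],[-1.05,5.95,0,0.37]]
  ]
}}

```text
time_s: 12.95
eef_pos: [0.5203, 0.0948, 0.0778]
orientation: [[-0.442, 0.897, 0.0], [0.897, 0.442, -0.0], [-0.0, 0.0, -1.0]]
wrist_force: [-0.7, -0.8, 0.5]
finger_gap: 0.0372
finger_force: 0.5
```

```bash
python3 arc.py 0.0065 -.25 -.2 -.15 -.1 -.05 0 .05 .1 .15
```

```text
th -0.1976537130992071 r 0.13064526174358498 Ft cw -0.9290381863640224 Fr -0.4631338315267309
-0.25 -0.05 -0.03 -0.02 turn -0.001
-0.2 -0.09 0.62 -0.02 turn 0.049
-0.15 -0.17 1.26 -0.02 turn 0.099
-0.1 -0.29 1.9 -0.02 turn 0.149
-0.05 -0.43 2.54 -0.02 turn 0.199
0.0 -0.61 3.16 -0.02 turn 0.249
0.05 -0.81 3.78 -0.02 turn 0.299
0.1 -1.05 4.39 -0.02 turn 0.349
0.15 -1.32 4.98 -0.02 turn 0.399
```

Request:
{"fn": "step_arm", "kwargs": {
  "moves": [
    [[-0.1,0.6,0,0.05],[-0.2,1.25,0,0.1],[-0.3,1.9,0,0.15],[-0.45,2.55,0,0.2],[-0.6,3.15,0,0.25]]
  ]
}}

```text
time_s: 13.58
eef_pos: [0.5495, 0.1032, 0.0775]
orientation: [[-0.207, 0.978, -0.003], [0.978, 0.207, -0.001], [-0.0, -0.003, -1.0]]
wrist_force: [-9.0, -2.5, 6.4]
finger_gap: 0.0374
finger_force: 4.5
```

```bash
python3 arc.py 0.0065 0 .05 .1 .15 .2 .25 .3 .35
python3 - <<'E'
from h import *
t=snap('top','t5')
a=t['image'][165:245,270:390,::-1]
cv2.imwrite('pics/c7.png',cv2.resize(a,None,fx=5,fy=5,interpolation=2))
E
```

```text
th 0.03626712813215849 r 0.13030841172228666 Ft cw -9.248342151801557 Fr -0.8775169140390464
0.0 -0.02 0.18 -0.05 turn -0.001
0.05 -0.07 0.83 -0.05 turn 0.049
0.1 -0.15 1.47 -0.05 turn 0.099
0.15 -0.26 2.11 -0.05 turn 0.149
0.2 -0.41 2.75 -0.06 turn 0.199
0.25 -0.58 3.37 -0.06 turn 0.249
0.3 -0.79 3.99 -0.06 turn 0.299
0.35 -1.03 4.6 -0.06 turn 0.349
```

View pics/c7.png

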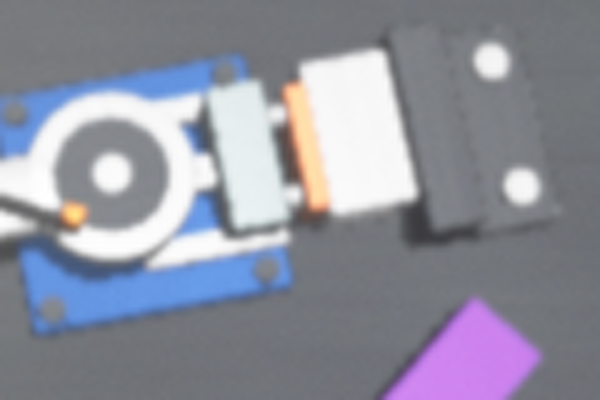

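The tube's far edge is at (415,200) and the stop face at about (425,200), so roughly 3–4 mm are left. The running force is steady at about 9.2 N.

Request:
{"fn": "step_arm", "kwargs": {
  "moves": [
    [[-0.05,0.85,-0.05,0.05],[-0.15,1.5,-0.05,0.1],[-0.25,2.1,-0.05,0.15],[-0.4,2.75,-0.05,0.2],[-0.6,3.35,-0.05,0.25],[-0.8,4,-0.05,0.3]]
  ]
}}

```text
time_s: 14.38
eef_pos: [0.5897, 0.1042, 0.0775]
orientation: [[0.092, 0.996, -0.004], [0.996, -0.092, 0.0], [-0.0, -0.004, -1.0]]
wrist_force: [-9.0, -0.4, 4.0]
finger_gap: 0.0375
finger_force: 4.8
```

```bash
python3 arc.py 0.0065 .3 .35 .4 .45 .5 .55 .6 .65
```

```text
th 0.34556095643004614 r 0.13059092296941924 Ft cw -8.865880130841926 Fr -1.6225531710278631
0.3 -0.05 0.06 -0.05 turn -0.001
0.35 -0.09 0.7 -0.06 turn 0.049
0.4 -0.17 1.35 -0.06 turn 0.099
0.45 -0.29 1.99 -0.06 turn 0.149
0.5 -0.43 2.63 -0.07 turn 0.199
0.55 -0.61 3.25 -0.07 turn 0.249
0.6 -0.81 3.87 -0.07 turn 0.299
0.65 -1.05 4.47 -0.07 turn 0.349
```

Request:
{"fn": "step_arm", "kwargs": {
  "moves": [
    [[-0.1,0.7,-0.05,0.05],[-0.2,1.35,-0.05,0.1],[-0.3,2,-0.05,0.15],[-0.45,2.6,-0.05,0.2]]
  ]
}}

```text
time_s: 14.88
eef_pos: [0.6147, 0.0982, 0.0775]
orientation: [[0.287, 0.958, -0.005], [0.958, -0.287, 0.001], [-0.001, -0.006, -1.0]]
wrist_force: [-10.8, 3.5, 2.3]
finger_gap: 0.0373
finger_force: 5.6
```

```bash
python3 arc.py 0.0065 .5 .55 .6 .65
python3 - <<'E'
from h import *
t=snap('top','t6')
a=t['image'][165:245,270:390,::-1]
cv2.imwrite('pics/c8.png',cv2.resize(a,None,fx=5,fy=5,interpolation=2))
E
```

```text
th 0.5428318588542336 r 0.13054629169063747 Ft cw -11.319555254910695 Fr -0.2631198996104508
0.5 -0.04 0.09 -0.05 turn -0.001
0.55 -0.09 0.74 -0.06 turn 0.049
0.6 -0.17 1.39 -0.06 turn 0.099
0.65 -0.28 2.03 -0.06 turn 0.149
```

View pics/c8.png

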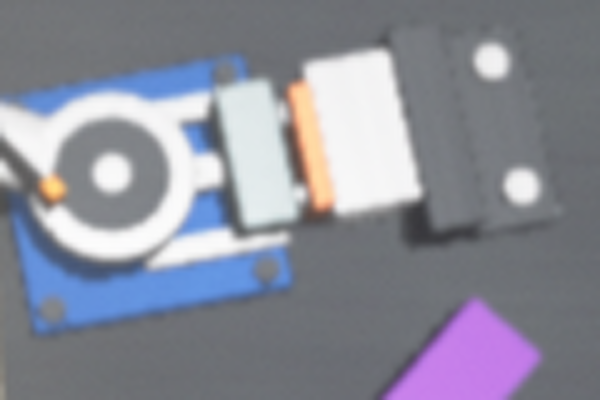

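The tube is now up to the stop (tube edge (421,195), stop face (424,195)), and the force has risen to 11.3 N. About 2.2 N more (~0.27 rad) is needed, so I'll take a fresh stroke.

```bash
python3 arc.py -0.0055 .5 .4 .3 .2 .1 0 -.1 -.2 -.3
```

```text
th 0.5481421097982648 r 0.1305803852157527 Ft cw -7.995127563123213 Fr 1.1533522635760407
0.5 -0.05 -1.18 -0.04 turn -0.004
0.4 -0.17 -2.47 -0.03 turn -0.104
0.3 -0.42 -3.75 -0.03 turn -0.204
0.2 -0.8 -4.99 -0.02 turn -0.304
0.1 -1.31 -6.19 -0.02 turn -0.404
0.0 -1.92 -7.34 -0.01 turn -0.504
-0.1 -2.65 -8.41 -0.01 turn -0.604
-0.2 -3.49 -9.41 -0.0 turn -0.704
-0.3 -4.42 -10.32 0.0 turn -0.804
```

Request:
{"fn": "step_arm", "kwargs": {
  "moves": [
    [[-0.05,-1.2,0,0],[-0.2,-2.5,0,-0.1],[-0.4,-3.75,0,-0.2],[-0.8,-5,0,-0.3],[-1.3,-6.2,0,-0.4],[-1.9,-7.35,0,-0.5],[-2.65,-8.4,0,-0.6],[-3.5,-9.4,0,-0.7]]
  ]
}}

```text
time_s: 15.92
eef_pos: [0.5172, 0.0905, 0.0792]
orientation: [[-0.402, 0.916, 0.002], [0.916, 0.402, 0.0], [-0.001, 0.002, -1.0]]
wrist_force: [0.8, 1.1, 0.3]
finger_gap: 0.0374
finger_force: 0.8
```

```bash
python3 arc.py 0.0065 -.2 -.15 -.1 -.05 0 .05 .1 .15 .2
```

```text
th -0.23331747488854293 r 0.12799317326462764 Ft cw 1.2276808043774885 Fr 0.6355620627111955
-0.2 0.2 1.08 0.13 turn 0.004
-0.15 0.15 1.73 0.13 turn 0.054
-0.1 0.07 2.37 0.13 turn 0.104
-0.05 -0.05 3.01 0.13 turn 0.154
0.0 -0.2 3.65 0.13 turn 0.204
0.05 -0.37 4.27 0.13 turn 0.254
0.1 -0.59 4.89 0.14 turn 0.304
0.15 -0.83 5.49 0.14 turn 0.354
0.2 -1.1 6.08 0.14 turn 0.404
```

Request:
{"fn": "step_arm", "kwargs": {
  "moves": [
    [[0.2,1.05,0.1,0],[0.15,1.75,0.1,0.05],[0.05,2.35,0.1,0.1],[-0.05,3,0.1,0.15],[-0.2,3.65,0.1,0.2]]
  ]
}}

```text
time_s: 16.55
eef_pos: [0.5524, 0.1034, 0.0778]
orientation: [[-0.205, 0.979, 0.001], [0.979, 0.205, -0.0], [-0.0, 0.001, -1.0]]
wrist_force: [-0.5, -1.2, 0.4]
finger_gap: 0.0375
finger_force: 0.5
```

```bash
python3 arc.py 0.0065 0 .05 .1 .15 .2 .25 .3 .35 .4
```

```text
th 0.05786304694496147 r 0.13006644678307744 Ft cw -0.6779170236023089 Fr -1.1364241657806007
0.0 0.01 -0.1 -0.02 turn -0.003
0.05 -0.03 0.55 -0.02 turn 0.047
0.1 -0.11 1.19 -0.02 turn 0.097
0.15 -0.22 1.83 -0.02 turn 0.147
0.2 -0.36 2.47 -0.02 turn 0.197
0.25 -0.54 3.1 -0.02 turn 0.247
0.3 -0.74 3.71 -0.02 turn 0.297
0.35 -0.98 4.32 -0.02 turn 0.347
0.4 -1.25 4.91 -0.02 turn 0.397
```

Request:
{"fn": "step_arm", "kwargs": {
  "moves": [
    [[0,0.55,0,0.05],[-0.1,1.2,0,0.1],[-0.2,1.85,0,0.15],[-0.35,2.45,0,0.2],[-0.55,3.1,0,0.25]]
  ]
}}

```text
time_s: 17.18
eef_pos: [0.5817, 0.1047, 0.0774]
orientation: [[0.044, 0.999, -0.004], [0.999, -0.044, 0.0], [-0.0, -0.004, -1.0]]
wrist_force: [-11.6, 0.6, 7.8]
finger_gap: 0.0375
finger_force: 6.0
```

```bash
python3 arc.py 0.0065 .25 .3 .35 .4 .45 .5
```

```text
th 0.2837517192519068 r 0.13022544097553862 Ft cw -11.65801545791517 Fr -0.2405004201925799
0.25 -0.01 0.21 -0.06 turn -0.003
0.3 -0.06 0.86 -0.06 turn 0.047
0.35 -0.14 1.51 -0.06 turn 0.097
0.4 -0.25 2.15 -0.06 turn 0.147
0.45 -0.39 2.78 -0.07 turn 0.197
0.5 -0.57 3.41 -0.07 turn 0.247
```

Request:
{"fn": "step_arm", "kwargs": {
  "moves": [
    [[-0.05,0.85,0,0.05],[-0.15,1.5,0,0.1],[-0.25,2.15,0,0.15]]
  ]
}}

```text
time_s: 17.55
eef_pos: [0.6029, 0.1017, 0.0774]
orientation: [[0.192, 0.981, -0.004], [0.981, -0.192, 0.001], [-0.0, -0.004, -1.0]]
wrist_force: [-13.1, -0.4, 8.6]
finger_gap: 0.0379
finger_force: 6.5
```

```bash
python3 arc.py 0.0065 .4 .45 .5 .55
```

```text
th 0.4481074908894047 r 0.13055670617019904 Ft cw -12.661056279391609 Fr -3.5075790785920815
0.4 -0.04 0.02 -0.06 turn -0.003
0.45 -0.09 0.67 -0.06 turn 0.047
0.5 -0.17 1.32 -0.06 turn 0.097
0.55 -0.28 1.96 -0.07 turn 0.147
```

Request:
{"fn": "step_arm", "kwargs": {
  "moves": [
    [[-0.1,0.7,0,0.05],[-0.2,1.4,0,0.105]]
  ]
}}

```text
time_s: 17.8
eef_pos: [0.6162, 0.0977, 0.0775]
orientation: [[0.294, 0.956, -0.004], [0.956, -0.294, 0.001], [0.0, -0.005, -1.0]]
wrist_force: [-12.3, 4.6, 10.0]
finger_gap: 0.0377
finger_force: 7.0
```

```bash
python3 arc.py 0.0065 .5 .55; python3 arc.py 0 .5
```

```text
th 0.5545720452921854 r 0.1306186614125984 Ft cw -13.1452803112453 Fr 0.21148185788227628
0.5 -0.04 -0.06 -0.05 turn -0.008
0.55 -0.09 0.59 -0.06 turn 0.042
th 0.5545720452921854 r 0.1306186614125984 Ft cw -13.1452803112453 Fr 0.21148185788227628
0.5 -0.05 -0.71 -0.05 turn -0.008
```

Force is now about 13.2–13.5 N, roughly 1.45–1.5 times the running force. I'll centre the fingers on the knob and lift off.

Request:
{"fn": "step_arm", "kwargs": {
  "moves": [
    [[-0.05,-0.65,0,0],[-0.05,-0.65,0,0],[-0.05,-0.65,-4,0],[-0.05,-0.65,-9,0],[-0.05,-0.65,-13,0],[16,-0.65,-13,0],[16,-0.65,-13,0],[16,-0.65,-13,0]]
  ]
}}

```text
time_s: 18.8
eef_pos: [0.6587, 0.2545, 0.2075]
orientation: [[0.292, 0.957, 0.001], [0.957, -0.292, 0.001], [0.001, 0.001, -1.0]]
wrist_force: [-0.1, -0.3, -0.3]
finger_gap: 0.037
finger_force: 0.0
```

Run:
```python
from h import *
t=snap('top','t7');s=snap('scene','s7')
a=t['image'][165:245,270:390,::-1];b=s['image'][140:340,190:390,::-1]
cv2.imwrite('pics/c9.png',np.hstack([cv2.resize(a,(480,320),interpolation=2),cv2.resize(b,(320,320),interpolation=2)]))
```

```text
(no output)
```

View pics/c9.png

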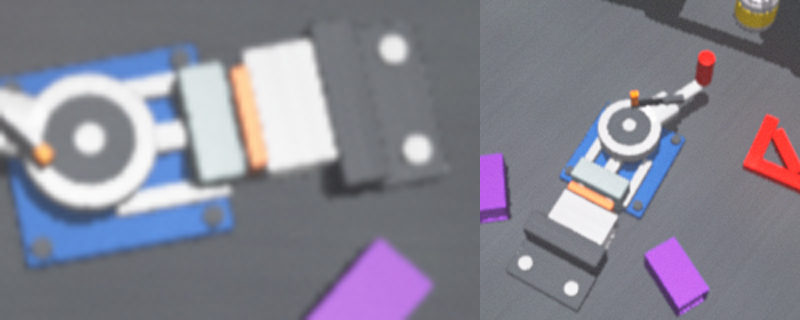

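The tube is pinched between the pad (250,115) and the stop (330,130). The lever is on tighten, the gripper is clear, and the bystanders haven't been touched.

```bash
python3 -c "
from plant import manip
print(manip.sign_off())"
```

```text
the job is handed in; nothing more can be done
None
```

I flipped the lever to tighten, swung the handle back to about -0.63 rad without the jaw backing off, then closed the jaw until the tube was pinched against the stop at about 13.2 N (1.4–1.5 times the 9.2 N running force); I let go and handed the job in at about 19 s.

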